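# Third hand at the sign-bracket jig

## Task

Be my third hand: pick up the sign-bracket arm (the wooden bar with the ball on its tail, not the plain offcut), hold it level in the air with its square end flat against the middle of the upright wooden wall plate on the sprung jig, and push until the jig's pointer tip stands between its two marks, without ever driving the spring plate to its end stop. Keep that push steady for at least three seconds and finish still gripping and pressing, so that I can screw the plate on from behind. Leave the offcut, the books and the jar where they are.

Things in the scene. Friction and masses are not known exactly. Their poses are not given: they have to be found in the camera images.
- bracket_arm: Sign-bracket arm: light wooden bar, 36 x 36 mm section, lying on the desk, about 0.16 kg. Origin on its underside, z up; x runs along it to the square end. The square section spans x = -80 to +100 mm; behind it a thin neck and a 34 mm ball end at x = -120 mm. It balances near the origin; grip it there firmly (friction carries the push) across its 36 mm width (its y).
- square_end (a point): Centre of the bracket arm's flat square end face: 100 mm along +x from the arm's origin and 18 mm above its underside; same axes as the arm.
- jig: Sprung jig fixed to the desk: 210 x 140 x 14 mm plywood base, grey spring housing (80 x 100 mm, top at 135 mm) at the back, before it an upright wooden wall plate on a sliding carrier. Origin on the desk below the plate's front face at rest; x is the push direction (plate to housing), z up. The base starts 20 mm in front of the plate's face.
- plate_centre (a point): Centre of the wall plate's front face, 90 mm above the desk; moves with the plate. x points into the plate (direction of the push), y along its width, z up. The wall plate is 90 mm wide, 110 mm tall (from 35 to 145 mm above the desk) and 18 mm thick.
- carriage (a joint): How far the wall plate is pushed back, in m: 0 at rest, end stop 0.036. Spring 0.5 N per mm (6 N at 12 mm, 12 N at 24 mm), no preload, 0.3 N friction. A dark flat pointer reaches from the carrier back over the housing's top, between two pairs of thin aluminium ribs, the marks: its tip is at the first pair at 0.012, at the second at 0.024.
- offcut: Plain wooden offcut, 110 x 36 x 36 mm, both ends square, no ball; origin under its centre, x along its length. It and the bracket arm may change places. Leave it alone.
- books: Pile of three books, about 155 x 215 x 72 mm, origin under its centre. Leave it alone.
- paste_jar: Clear paste jar with a white cap, 66 mm across and 85 mm tall, origin under its centre. Leave it alone.
Things that resemble listed ones, but are neither listed nor needed, are in the scene too. What is shaped like the bracket_arm but pink or yellow is not meant.

How it is judged:
On the way:
1. the arm's square end is pressed flat on the middle of the wall plate with the pointer between the marks, steadily for 3 s (value of joint carriage between 0.012 and 0.024 m and contact force between bracket_arm and jig between 4 and 18 N and contact force between bracket_arm and the fingers above 3 N and x of square_end in the frame of plate_centre between -0.006 and 0.006 m and y of square_end in the frame of plate_centre between -0.009 and 0.009 m and z of square_end in the frame of plate_centre between -0.009 and 0.009 m and angle between the x axis of bracket_arm and the x axis of plate_centre, either way round below 0.12 rad and velocity of joint carriage between -0.01 and 0.01 m/s), for 3 s.
At the end, for the whole second after the job is handed in: Fingers grip the arm (over 3 N), underside over 55 mm above the desk, still; square end on the plate (6 mm), within 9 mm of its centre sideways and in height, in line within 0.12 rad; plate pushed back 12 to 24 mm, under 10 mm/s, 4 to 18 N between arm and jig (all of step 1 and height (world z) of bracket_arm above 0.055 m and linear speed of bracket_arm below 0.02 m/s); the arm keeps its last pose, push and grip.
It fails at once if the spring plate is driven to its end stop (over 33 mm) (value of joint carriage above 0.033 m).
It fails at once if a bystander (offcut, books or jar) is moved more than 20 mm (distance of any of offcut, books, paste_jar from where it was at the start of the episode above 0.02 m).
It also fails if it takes over 48 s, if anything falls off the work surface, if the arm or the gripper's body presses on something with over 40 N, if the wrist force passes 120 N, or if a joint passes its speed limit or range.

## Robot

A 7-joint arm with a two-finger parallel gripper is mounted at the origin on the work surface. World frame = base frame: x ahead of the robot, y to its left, z up, the work surface at z = 0. Lengths are in m, angles in rad, forces in N, time in s.
With the tool pointing down it reaches from about 0.425 to 0.95 m from the base axis. Payload 4.7 kg.
Tool frame: the origin (TCP) lies on the centre line of the jaws, within the pads' length; the fingertips stand 14 mm ahead of it and the grasp point (between the pads) lies 5 mm behind it (r.tip_extent is the z of the fingertips in the tool frame, in m); z points along the fingers, y is the direction in which the jaws open and shut (so a half turn about z gives the same grasp; the last joint's range is limited). The gripper opens to 87 mm and grips with 3 to 60 N. Pads are 19 mm wide; open, the fingers measure 117 mm over their backs; the gripper's body (75 mm by 190 mm) begins 51 mm behind the grasp point.
Start: joints at [-1.377, 0.469, -0.049, 1.532, 0.024, 1.141, -0.082], TCP at [0.149, 0.658, 0.237] pointing down, gripper open.
Joint ranges: [-2.59, 2.59], [-0.33, 1.99], [-1.39, 1.29], [0.1, 2.45], [-1.04, 4.18], [0.21, 1.99], [-2.66, 2.66]. Speed limits (rad/s): [2.57, 2.57, 3.14, 3.14, 3.14, 3.14, 3.14].

## Interface

Orientations are given as [roll, pitch, yaw] about the fixed x, y, z axes, in that order (R = Rz(yaw) Ry(pitch) Rx(roll)).
In Python, from cell import r gives the robot as it stands.
- The arm moves only by the tool move_arm, never from a script. Its argument "steps" is text: rows parted by semicolons, each of 7 numbers parted by spaces: the shift along the world's x, y, z scaled (see below), then the turn, a rotation vector about the world's x, y, z scaled (see below), then the opening, from 0 (shut) to 1 (fully open). In form: tx ty tz wx wy wz grip; .... A call has 1 to 8 rows; each row is the pose to reach, as a shift and turn from the pose measured when the call began; what a row does not reach only later rows make up. The controller multiplies each number of a shift by 120 mm and each number of a turn by 60 degrees. A row lasts 1/12 s, in which the tool goes at most 41.7 mm and 7.16 degrees, less where a joint would pass 70% of its speed; a pose out of reach is approached as far as the arm can. A call with a number of a shift or a turn outside -1 to 1 is refused whole. A call with a gripper value outside its range is refused whole. The fingers move at their own pace and stop on an object; "squeeze" is the grip in N (left out, the last holds). Time passes only in rows, so rows that repeat a pose let the fingers close. It gives the time, the measured TCP pose, the force and the opening at its end, in the units of the state.
- r.state(): the state, without advancing time (a new reading comes with each control period).
- r.snapshot(name): name is "scene" or "side" or "wrist"; returns the picture (384x512x3 uint8, blue, green, red); there is no depth.
- r.camera_info(name): a dict with "vertical_fov" (degrees; the focal length in pixels is half the picture's height over the tangent of half this angle, whatever the lens; pixels are square), "cx", "cy" (the principal point, pixels), "rvec" (rotation vector, rad) and "tvec" (3), from world to camera coordinates, as OpenCV has them. Camera axes: x right, y down, z forward; pixel columns grow to the right and rows downward; lengths in m; the calibration is good to about 2 mm. A picture is of the moment at which its call begins: read the wrist's pose just before it. camera_info takes no time and is no camera call; for the wrist camera it gives the pose at the moment of the call.
- r.job_done(): hands the job in, once; it reports no verdict.
The state is a dict: "t": time; "joints": joint angles; "qvel": joint speeds; "effort": joint torques, N m; "position": TCP position; "tool_rot": TCP orientation; "wrist_force": force on the tool from outside, world axes, zero at the start; "torque": the same for the moment, N m; "gripper_width": opening from 0.0 (shut) to 1.0 (fully open).
Only numpy, scipy, OpenCV 4.12 (cv2) and the standard library are available. Lean on these libraries where they do the work, as an engineer would, in place of code of your own. Each camera call takes 0.05 s, during which the arm holds its last target.

## Working session

There is one attempt and no reset: what is moved stays moved. The work goes in short steps, Python scripts to look and compute and a tool call to move; the robot and the scene stay as the last step left them, time stands still between calls to the robot, and variables do not carry over. Pictures are saved under pics/ and viewed, and the job is handed in when it is done.

Besides the shell and the picture viewer there is one more tool, called as name(argument=value, ...), one argument or row to a line, values as JSON. move_arm: Moves the arm, as the interface text tells. Shifts and turns lie within -1 to 1; 1 stands for 120 mm of shift or 60 degrees of turn. Its arguments: {"type":"object","properties":{"steps":{"type":"string"},"squeeze":{"type":"number"}},"required":["steps"]}

```bash
mkdir -p pics; ls; cat > h.py <<'E'
import numpy as np,cv2
from cell import r
def cam(n):
    c=r.camera_info(n);R=cv2.Rodrigues(np.array(c['rvec'],float))[0];t=np.array(c['tvec'],float).ravel()
    f=192/np.tan(np.radians(c['vertical_fov'])/2);return R,t,f,c['cx'],c['cy']
def ray(C,u,v):
    R,t,f,cx,cy=C;d=R.T@np.array([(u-cx)/f,(v-cy)/f,1]);return -R.T@t,d/np.linalg.norm(d)
def onz(C,u,v,z):
    o,d=ray(C,u,v);return o+d*(z-o[2])/d[2]
def proj(C,P):
    R,t,f,cx,cy=C;p=R@np.array(P,float)+t;return f*p[0]/p[2]+cx,f*p[1]/p[2]+cy
E
python3 - <<'E'
from h import *
print(r.state())
for n in("scene","side","wrist"):
    c=r.camera_info(n);print(n,c); C=cam(n); im=r.snapshot(n);cv2.imwrite(f'pics/{n}0.png',im);print(-C[0].T@C[1])
E
```

```text
pics
{'t': 0.0, 'joints': array([-1.37691941,  0.46944415, -0.04859166,  1.53373419,  0.02410963,
        1.1410418 , -0.08230533]), 'qvel': array([ 1.06116980e-03,  2.99435053e-05,  4.74451140e-04, -2.35064646e-04,
       -1.56514686e-03,  2.71925513e-03, -4.35756935e-04]), 'effort': array([ 1.82647280e-03, -5.07965505e+01, -8.05489859e-02, -2.36157739e+01,
       -6.14875322e-02,  3.77085444e-02,  1.50517085e-04]), 'position': array([0.14899531, 0.6577276 , 0.23548056]), 'tool_rot': array([-3.13955318e+00,  8.88219382e-05,  2.91884409e+00]), 'wrist_force': array([-0.34903357,  0.48822387, -0.26698047]), 'torque': array([-0.03337746, -0.04489183, -0.00618583]), 'gripper_width': 0.9984964399482791}
scene {'vertical_fov': 49.504525321679644, 'cx': 261.19662071787246, 'cy': 187.73165905851812, 'rvec': array([ 1.49115384,  2.23647455, -0.7751047 ]), 'tvec': array([ 0.30412828, -0.26745823,  1.57489987])}
[1.19106374 0.19412273 1.08996379]
side {'vertical_fov': 42.74049369048764, 'cx': 260.36680985981224, 'cy': 191.25652085731386, 'rvec': array([ 2.2957797 , -0.29014476,  0.11501226]), 'tvec': array([-0.49708828,  0.07204248,  1.66573433])}
[ 0.20359323 -1.2693511   1.17228636]
wrist {'vertical_fov': 67.39096449969026, 'cx': 254.294589069704, 'cy': 193.50041679465824, 'rvec': array([-2.28077603, -1.82224502, -0.24877906]), 'tvec': array([-0.67435076, -0.03211289,  0.38976597])}
[0.07715372 0.67392504 0.38414847]
```

View pics/scene0.png

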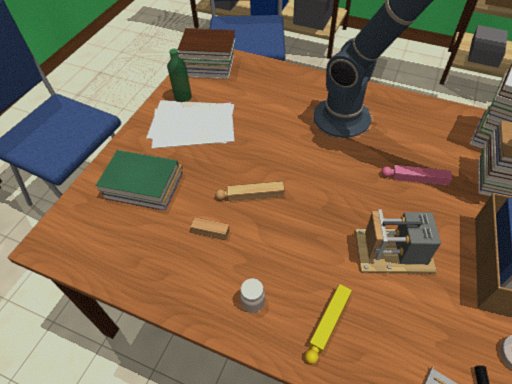

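View pics/side0.png

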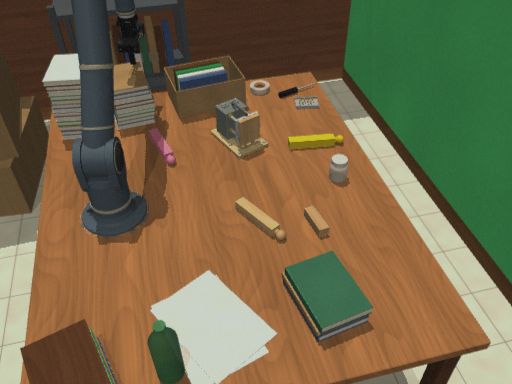

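View pics/wrist0.png

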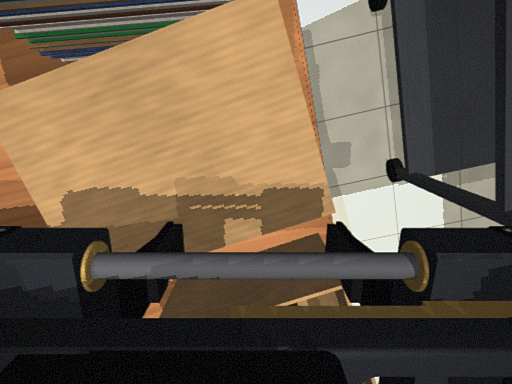

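The scene view shows these candidates: wooden bar with ball (ball at 221,195, square end at about 284,187), plain offcut (210,229), pink look-alike (420,175) and yellow look-alike (330,322). I choose the wooden bar with the ball and check it in a close crop. The jig is at about (397,240), with its plate on the left and its housing on the right.

```bash
python3 - <<'E'
import cv2,numpy as np
a=cv2.imread('pics/scene0.png');b=cv2.imread('pics/side0.png')
A=cv2.resize(a[165:245,180:300],None,fx=5,fy=5,interpolation=cv2.INTER_CUBIC)
B=cv2.resize(b[185:250,220:340],None,fx=5,fy=5,interpolation=cv2.INTER_CUBIC)
cv2.imwrite('pics/c1.png',cv2.resize(np.vstack([A,B]),None,fx=.8,fy=.8))
A=cv2.resize(a[200:280,350:445],None,fx=6,fy=6,interpolation=cv2.INTER_CUBIC);cv2.imwrite('pics/c2.png',A)
A=cv2.resize(b[90:160,205:275],None,fx=8,fy=8,interpolation=cv2.INTER_CUBIC);cv2.imwrite('pics/c3.png',A)
E
```

```text
(no output)
```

View pics/c1.png

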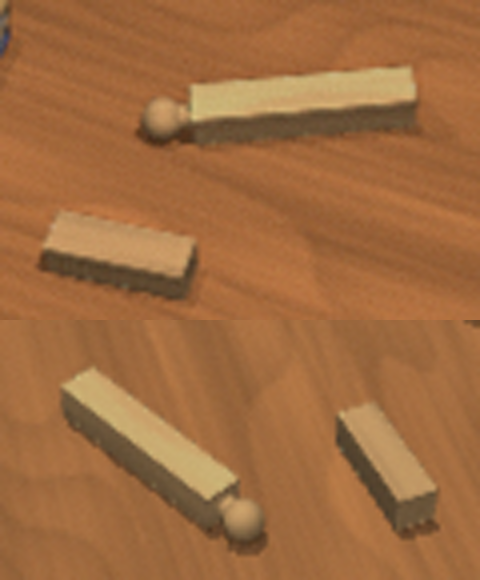

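View pics/c2.png

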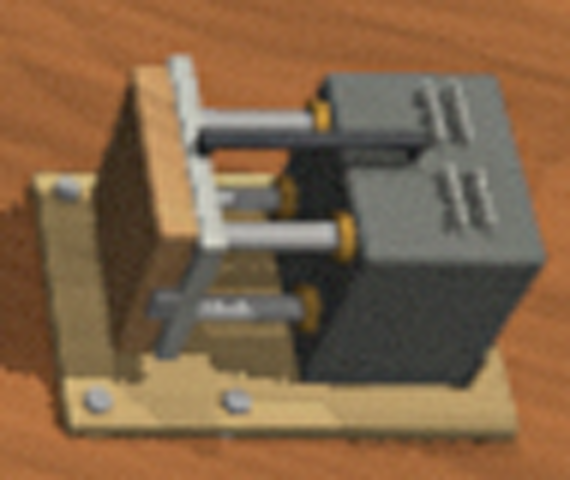

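View pics/c3.png

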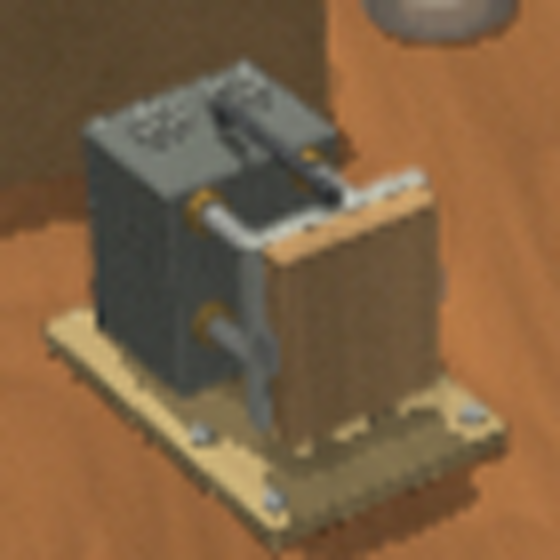

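The crop confirms the choice: a wooden bar with a ball at its tail, and a square end toward +y, the side where the jig is. Next I measure corners in both views.

```bash
python3 - <<'E'
from h import *
S=cam('scene');D=cam('side')
def m(C,L,s,ox,oy,z,y0=0):
    return np.array([onz(C,(u+.5)/s-.5+ox,(v-y0+.5)/s-.5+oy,z) for u,v in L])
def pr(n,P):print(n,(P[:,:2]*1e3).round(0).tolist(),'mean',(P[:,:2].mean(0)*1e3).round(1))
# order: tail-robotside?, printed in same order
def bar(n,P):
    pr(n,P)
    # P order: tailA, endA, endB, tailB
    e=(P[1]+P[2])/2;t=(P[0]+P[3])/2;d=e-t;L=np.linalg.norm(d)
    print('  end',e.round(4),'tail',t.round(4),'L',L.round(4),'W',np.linalg.norm(P[1]-P[2]).round(4),np.linalg.norm(P[0]-P[3]).round(4),'yaw',np.degrees(np.arctan2(d[1],d[0])).round(2),'origin by end',(e-d/L*.1).round(4),'by mid',((e+t)/2-d/L*.01).round(4))
bar('arm sc',m(S,[(190,87),(411,68),(415,97),(190,117)],4,180,165,.036))
bar('arm sd',m(D,[(206,500),(62,384),(96,368),(238,486)],4,220,185,.036,320))
def jig(n,P):
    pr(n,P);
    for i in range(len(P)-1):
        d=P[i+1]-P[i];print('  seg',np.linalg.norm(d).round(4),np.degrees(np.arctan2(d[1],d[0])).round(2))
jig('plate top front sc',m(S,[(136,68),(160,237)],6,350,200,.145))
jig('plate top front sd',m(D,[(272,262),(437,192)],8,205,90,.145))
jig('house sc',m(S,[(328,75),(497,75),(543,262),(360,262),(328,75)],6,350,200,.135))
jig('house sd',m(D,[(88,128),(246,62),(340,132),(175,197),(88,128)],8,205,90,.135))
jig('base sc',m(S,[(35,178),(68,408),(515,408)],6,350,200,.014))
jig('base sd',m(D,[(503,435),(278,525),(47,325)],8,205,90,.014))
E
```

```text
arm sc [[487.0, -242.0], [402.0, -85.0], [429.0, -72.0], [514.0, -229.0]] mean [ 458.1 -156.9]
  end [ 0.4154 -0.0783  0.036 ] tail [ 0.5008 -0.2355  0.036 ] L 0.1789 W 0.0296 0.0301 yaw 118.5 origin by end [ 0.4631 -0.1662  0.036 ] by mid [ 0.4629 -0.1657  0.036 ]
arm sd [[486.0, -244.0], [404.0, -85.0], [436.0, -73.0], [515.0, -236.0]] mean [ 460.4 -159.6]
  end [ 0.42   -0.0791  0.036 ] tail [ 0.5007 -0.2402  0.036 ] L 0.1803 W 0.0342 0.0298 yaw 116.61 origin by end [ 0.4648 -0.1685  0.036 ] by mid [ 0.4649 -0.1686  0.036 ]
plate top front sc [[487.0, 208.0], [570.0, 239.0]] mean [528.1 223.2]
  seg 0.0887 20.37
plate top front sd [[484.0, 207.0], [571.0, 243.0]] mean [527.3 224.9]
  seg 0.0944 22.6
house sc [[450.0, 290.0], [421.0, 361.0], [512.0, 395.0], [543.0, 322.0], [450.0, 290.0]] mean [475.  331.5]
  seg 0.0768 112.28
  seg 0.098 20.27
  seg 0.0789 -67.62
  seg 0.0982 -160.91
house sd [[424.0, 355.0], [511.0, 394.0], [542.0, 320.0], [454.0, 286.0], [424.0, 355.0]] mean [471.1 342.2]
  seg 0.0949 24.17
  seg 0.0801 -67.44
  seg 0.0948 -158.55
  seg 0.0756 112.64
base sc [[474.0, 179.0], [591.0, 227.0], [512.0, 420.0]] mean [525.5 275.2]
  seg 0.1271 22.06
  seg 0.2091 112.45
base sd [[597.0, 221.0], [476.0, 180.0], [397.0, 370.0]] mean [490.  256.8]
  seg 0.1284 -161.31
  seg 0.2054 112.41
```

Both views agree: arm origin about (0.464,-0.167) with yaw about 117.5°, plate centre about (0.527,0.224) with push yaw about 112.3°, and the sizes match. I start moving, raising a little first.

move_arm(
  steps="0.2 0 0.4 0 0 -0.1 1;0.5 0 0.5 0 0 -0.2 1;0.8 0 0.5 0 0 -0.276 1;1 0 0.5 0 0 -0.276 1",
)

```text
t: 0.48
position: [0.2743, 0.6576, 0.2981]
tool_rot: [3.138, 0.003, 2.623]
wrist_force: [1.3, 0.2, -0.1]
gripper_width: 0.999
```

move_arm(
  steps="0.3 -0.3 0 0 0 -0.1 1;0.5 -0.5 0 0 0 -0.2 1;0.8 -0.8 0 0 0 -0.276 1;1 -1 0 0 0 -0.276 1",
)

```text
t: 0.82
position: [0.3904, 0.5411, 0.2976]
tool_rot: [3.139, 0.003, 2.332]
wrist_force: [0.6, -0.4, 0.0]
gripper_width: 1.0
```

move_arm(
  steps="0.3 -0.3 0 0 0 -0.1 1;0.5 -0.5 0 0 0 -0.2 1;0.8 -0.8 0 0 0 -0.276 1;1 -1 0 0 0 -0.276 1",
)

```text
t: 1.15
position: [0.5079, 0.4229, 0.2975]
tool_rot: [3.139, 0.003, 2.04]
wrist_force: [0.1, 0.1, 0.3]
gripper_width: 1.0
```

move_arm(
  steps="0.1 -0.3 0 0 0 0 1;0.2 -0.6 0 0 0 0 1;0.3 -0.9 0 0 0 0 1;0.3 -1 0 0 0 0 1",
)

```text
t: 1.48
position: [0.5471, 0.2948, 0.2975]
tool_rot: [3.139, 0.008, 2.03]
wrist_force: [0.6, -1.5, 0.5]
gripper_width: 1.001
```

move_arm(
  steps="0 -0.3 0 0 0 0 1;0 -0.6 0 0 0 0 1;0.1 -0.9 0 0 0 0 1;0.1 -1 0 0 0 0 1;0.1 -1 0 0 0 0 1",
)

```text
t: 1.9
position: [0.5598, 0.1698, 0.2978]
tool_rot: [3.14, 0.009, 2.022]
wrist_force: [0.1, -0.5, 0.0]
gripper_width: 1.003
```

```bash
python3 - <<'E'
from h import *
import pickle
C=cam('wrist');im=r.snapshot('wrist');cv2.imwrite('pics/w1.png',im);pickle.dump(C,open('w1.pkl','wb'));print(r.state()['position'])
E
```

```text
[0.55924754 0.17320206 0.29758417]
```

View pics/w1.png

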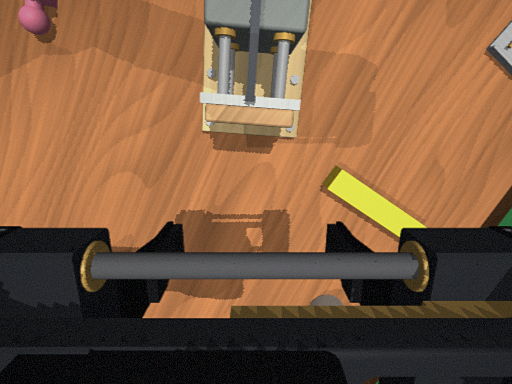

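The wrist view shows the plate top as a wood strip from about (205,113) to (297,118), with the white carrier behind it. I crop it to refine the position.

```bash
python3 - <<'E'
import cv2
a=cv2.imread('pics/w1.png')
cv2.imwrite('pics/w1c.png',cv2.resize(a[85:145,190:310],None,fx=6,fy=6,interpolation=cv2.INTER_CUBIC))
E
```

```text
(no output)
```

View pics/w1c.png

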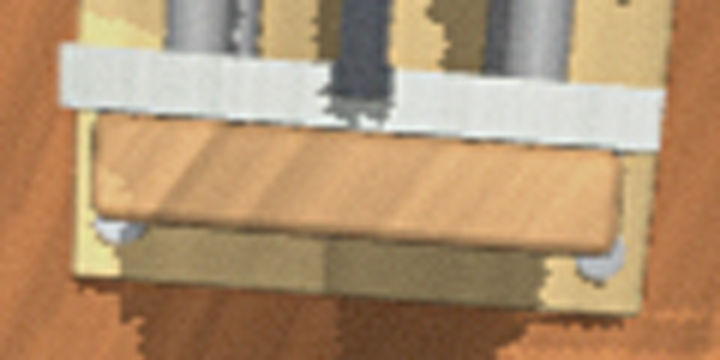

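move_arm(
  steps="0 -0.3 0 0 0 0 1;0 -0.6 0 0 0 0 1;-0.1 -0.9 0 0 0 0 1;-0.1 -1 0 0 0 0 1",
)

```text
t: 2.28
position: [0.5457, 0.0493, 0.2976]
tool_rot: [3.141, 0.008, 2.023]
wrist_force: [0.3, -0.5, -0.4]
gripper_width: 1.001
```

move_arm(
  steps="0 -0.3 0 0 0 0 1;-0.1 -0.6 0 0 0 0 1;-0.3 -0.9 0 0 0 0 1;-0.4 -1 0 0 0 0 1",
)

```text
t: 2.62
position: [0.496, -0.0741, 0.2975]
tool_rot: [-3.14, 0.009, 2.019]
wrist_force: [-0.0, -0.5, -0.2]
gripper_width: 0.999
```

move_arm(
  steps="-0.1 -0.3 0 0 0 0 1;-0.2 -0.6 -0.1 0 0 0 1;-0.3 -0.8 -0.3 0 0 0 1;-0.3 -0.8 -0.5 0 0 0 1;-0.3 -0.8 -0.5 0 0 0 1",
)

```text
t: 3.03
position: [0.4574, -0.1685, 0.2339]
tool_rot: [-3.135, 0.004, 2.018]
wrist_force: [0.3, 1.1, -0.4]
gripper_width: 1.0
```

```bash
python3 - <<'E'
from h import *
import pickle
C=cam('wrist');im=r.snapshot('wrist');cv2.imwrite('pics/w2.png',im);pickle.dump(C,open('w2.pkl','wb'));s=r.state();print(s['position'],s['tool_rot'])
E
```

```text
[ 0.45926933 -0.16789623  0.23588213] [-3.13702782  0.00577335  2.02085007]
```

View pics/w2.png

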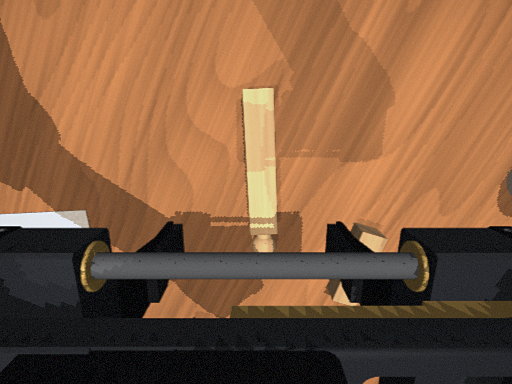

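```bash
python3 - <<'E'
from h import *
import pickle
a=cv2.imread('pics/w2.png')
cv2.imwrite('pics/w2c.png',cv2.resize(a[80:245,225:300],None,fx=3.6,fy=3.6,interpolation=cv2.INTER_CUBIC))
C=pickle.load(open('w1.pkl','rb'))
P=np.array([onz(C,(u+.5)/6-.5+190,(v+.5)/6-.5+85,.145) for u,v in[(93,216),(614,252)]])
d=P[1]-P[0];print(P.round(4).tolist(),P.mean(0).round(4),np.linalg.norm(d),np.degrees(np.arctan2(d[1],d[0]))%180)
P=np.array([onz(C,(u+.5)/6-.5+190,(v+.5)/6-.5+85,.014) for u,v in[(75,275),(638,313)]])
d=P[1]-P[0];print('base',P.round(4).tolist(),P.mean(0).round(4),np.linalg.norm(d),np.degrees(np.arctan2(d[1],d[0]))%180)
E
```

```text
[[0.4866, 0.2067, 0.145], [0.5685, 0.2398, 0.145]] [0.5275 0.2233 0.145 ] 0.0883391323900887 22.038634863438176
base [[0.4707, 0.1788, 0.014], [0.5989, 0.2309, 0.014]] [0.5348 0.2049 0.014 ] 0.13834359210731323 22.08790633371961
```

View pics/w2c.png

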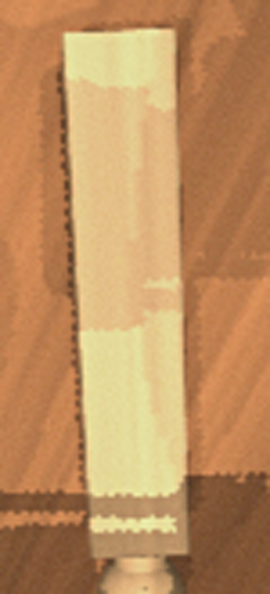

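```bash
python3 - <<'E'
from h import *
import pickle
C=pickle.load(open('w2.pkl','rb'))
P=np.array([onz(C,(u+.5)/3.6-.5+225,(v+.5)/3.6-.5+80,.036) for u,v in[(92,556),(64,32),(175,29),(188,554)]])
e=(P[1]+P[2])/2;t=(P[0]+P[3])/2;d=e-t;L=np.linalg.norm(d);d/=L
print(P.round(4).tolist(),'L',L,'W',np.linalg.norm(P[1]-P[2]),np.linalg.norm(P[0]-P[3]),'yaw',np.degrees(np.arctan2(d[1],d[0])),'org',(e+t)/2-.01*d,e-.1*d)
s=r.state();print(s['position'],s['tool_rot'],np.degrees(s['tool_rot'][2]))
E
```

```text
[[0.4851, -0.2422, 0.036], [0.4005, -0.0849, 0.036], [0.4316, -0.069, 0.036], [0.5159, -0.2264, 0.036]] L 0.17853743254014964 W 0.0349163757146946 0.03465734885392593 yaw 118.22306284379447 org [ 0.46303369 -0.16440919  0.036     ] [ 0.46337952 -0.16505353  0.036     ]
[ 0.45926933 -0.16789623  0.23588213] [-3.13702782  0.00577335  2.02085007] 115.78618028368304
```

move_arm(
  steps="0.02 0.02 -0.2 0 0 0.04 1;0.03 0.025 -0.5 0 0 0.04 1;0.03 0.025 -0.8 0 0 0.04 1;0.03 0.025 -1 0 0 0.04 1;0.03 0.025 -1 0 0 0.04 1",
)

```text
t: 3.5
position: [0.462, -0.1614, 0.1128]
tool_rot: [-3.132, 0.0, 2.068]
wrist_force: [-1.3, -0.2, -0.4]
gripper_width: 1.003
```

```bash
python3 - <<'E'
from h import *
s=r.state();print(s['position'],s['tool_rot'],s['wrist_force'])
E
```

```text
[ 0.46197512 -0.1614003   0.11277922] [-3.13171688e+00  4.24652554e-04  2.06762256e+00] [-1.25433825 -0.16481028 -0.44962286]
```

move_arm(
  steps="0.01 -0.03 -0.2 0.004 -0.008 0 1;0.01 -0.03 -0.45 0.004 -0.008 0 1;0.01 -0.03 -0.65 0.004 -0.008 0 1;0.01 -0.03 -0.765 0.004 -0.008 0 1;0.01 -0.03 -0.765 0.004 -0.008 0 1;0.01 -0.03 -0.765 0.004 -0.008 0 1",
)

```text
t: 4.0
position: [0.4654, -0.1641, 0.0223]
tool_rot: [3.14, 0.001, 2.07]
wrist_force: [1.1, -0.7, 0.0]
gripper_width: 0.998
```

```bash
python3 - <<'E'
from h import *
im=r.snapshot('side');a=cv2.imwrite('pics/s2.png',cv2.resize(im[140:260,200:360],None,fx=4,fy=4))
s=r.state();print(s['position'],s['tool_rot'],s['wrist_force'])
E
```

```text
[ 0.46560466 -0.16454394  0.02273691] [3.13905799e+00 2.53135585e-03 2.06936891e+00] [ 0.98813607 -0.0923839   0.35489706]
```

View pics/s2.png

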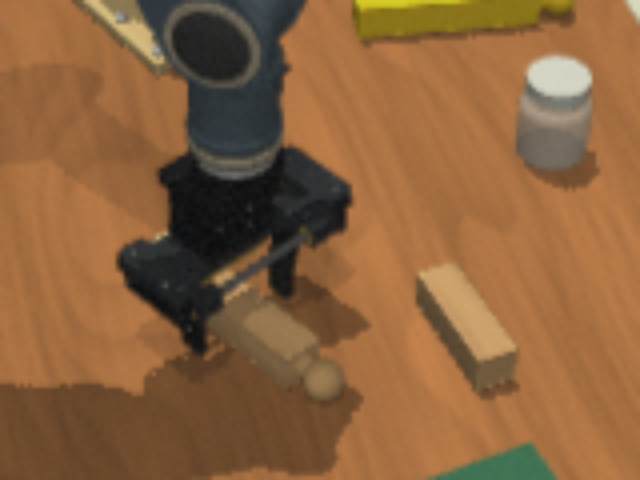

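The fingers straddle the bar and the offcut is clear. I close the gripper.

move_arm(
  steps="-0.01 0 0 0 0 0 0.6;-0.01 0 0 0 0 0 0.5;-0.01 0 0 0 0 0 0.45;-0.01 0 0 0 0 0 0.4;-0.01 0 0 0 0 0 0.3;-0.01 0 0 0 0 0 0.2;-0.01 0 0 0 0 0 0.1;-0.01 0 0 0 0 0 0",
  squeeze=45,
)

```text
t: 4.72
position: [0.4643, -0.1646, 0.0227]
tool_rot: [3.139, 0.002, 2.069]
wrist_force: [-0.4, 0.6, 0.2]
gripper_width: 0.478
```

move_arm(
  steps="0 0 0 0 0 0 0;0 0 0 0 0 0 0;0 0 0 0 0 0 0;0 0 0 0 0 0 0",
)

```text
t: 5.05
position: [0.4642, -0.1646, 0.0227]
tool_rot: [3.139, 0.002, 2.069]
wrist_force: [-0.2, 0.3, -0.1]
gripper_width: 0.407
```

```bash
python3 - <<'E'
from h import *
s=r.state();print(s['position'],s['tool_rot'],s['wrist_force'],s['torque'],s['gripper_width']*87)
E
```

```text
[ 0.46416641 -0.16463928  0.02265671] [3.13944967e+00 2.31026192e-03 2.06918153e+00] [-0.2004984   0.31676978 -0.06238932] [-0.13174607  0.14247935 -0.00613004] 35.383349468409385
```

Gripped (width 35.4 mm, about the 36 mm section). I lift and carry it toward a standoff in front of the plate.

move_arm(
  steps="0 0 0.1 0 0 0 0;0 0 0.3 0 0 0 0;0 0 0.55 0 0 0 0;0 0 0.8 0 0 0 0;0 0 1 0 0 0 0;0 0 1 0 0 0 0",
)

```text
t: 5.55
position: [0.4669, -0.1656, 0.1467]
tool_rot: [3.132, 0.007, 2.069]
wrist_force: [0.1, -0.2, -1.1]
gripper_width: 0.412
```

```bash
python3 - <<'E'
from h import *
im=r.snapshot('wrist');cv2.imwrite('pics/w3.png',im)
s=r.state();print(s['position'],s['tool_rot'],s['wrist_force'],s['torque'],s['gripper_width']*87)
E
```

```text
[ 0.46562228 -0.16489961  0.1445615 ] [3.13515418 0.00506928 2.06946394] [ 0.62243909 -0.33522809 -2.60429271] [-0.00643894  0.02290181  0.04608206] 35.46471219518948
```

View pics/w3.png

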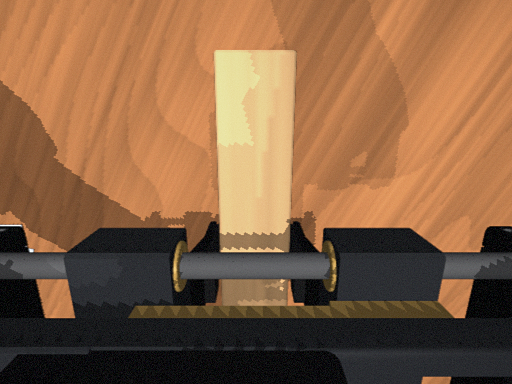

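The bar is held, with its square end at (215–295,50) in the wrist view. I carry it on.

move_arm(
  steps="0.04 0.1 0 0 0 0 0;0.1 0.25 0 0 0 -0.03 0;0.2 0.45 0 0 0 -0.06 0;0.25 0.65 0 0 0 -0.08 0;0.33 0.85 0 0 0 -0.1 0;0.36 0.9 0 0 0 -0.1 0",
)

```text
t: 6.1
position: [0.5089, -0.052, 0.1426]
tool_rot: [3.137, 0.002, 1.97]
wrist_force: [0.8, 0.0, -2.1]
gripper_width: 0.41
```

move_arm(
  steps="0.06 0.15 0 0 0 0 0;0.14 0.35 0 0 0 0 0;0.2 0.55 0 0 0 0 0;0.3 0.75 0 0 0 0 0;0.35 0.85 0 0 0 0 0;0.35 0.9 0 0 0 0 0;0.35 0.9 0 0 0 0 0",
)

```text
t: 6.68
position: [0.5501, 0.0565, 0.1414]
tool_rot: [3.14, 0.002, 1.972]
wrist_force: [-1.2, -0.1, -2.8]
gripper_width: 0.411
```

```bash
cat >> h.py <<'E'
PC=np.array([.5275,.2233,.090]);YAW=np.radians(112.05)
U=np.array([np.cos(YAW),np.sin(YAW),0]);N=np.array([-np.sin(YAW),np.cos(YAW),0])
ZO=.0227
def rep(grip=0.0):
    from scipy.spatial.transform import Rotation as Ro
    s=r.state();R=Ro.from_euler('xyz',s['tool_rot']).as_matrix()
    # square end: +x tool .1, z offset
    e=np.array(s['position'])+R@np.array([.1+grip,0,ZO-.018]);d=e-PC
    f=np.array(s['wrist_force'])
    print('t',round(s['t'],2),'pos',s['position'].round(4),'end rel plate mm (x,y,z)',(np.array([d@U,d@N,d[2]])*1e3).round(1),'yawerr deg',np.degrees(np.arctan2(R[1,0],R[0,0])-YAW).round(2),'pitch deg',np.degrees(np.arcsin(R[2,0])).round(2),'roll',np.degrees(np.arcsin(R[2,1])).round(2),'F along U,N,z',np.array([f@U,f@N,f[2]]).round(1),'w',round(s['gripper_width']*87,1))
E
python3 -c "
from h import *
rep()"
```

```text
t 6.68 pos [0.5501 0.0565 0.1414] end rel plate mm (x,y,z) [-63.1  43.3  46.5] yawerr deg 0.93 pitch deg -0.11 roll 0.11 F along U,N,z [ 0.4  1.2 -2.8] w 35.8
```

move_arm(
  steps="0.05 0.1 -0.08 0 0 -0.015 0;0.1 0.2 -0.18 0 0 -0.015 0;0.16 0.32 -0.28 0 0 -0.015 0;0.2 0.4 -0.36 0 0 -0.015 0;0.215 0.43 -0.387 0 0 -0.015 0;0.215 0.43 -0.387 0 0 -0.015 0;0.215 0.43 -0.387 0 0 -0.015 0",
)

```text
t: 7.27
position: [0.5756, 0.1067, 0.095]
tool_rot: [3.141, 0.003, 1.955]
wrist_force: [-0.6, -0.2, -1.8]
gripper_width: 0.411
```

```bash
python3 - <<'E'
from h import *
import pickle
rep()
C={}
for n in('scene','side','wrist'):
    C[n]=cam(n);cv2.imwrite(f'pics/{n}4.png',r.snapshot(n))
pickle.dump(C,open('c4.pkl','wb'))
a=cv2.imread('pics/scene4.png')[180:280,310:445];b=cv2.imread('pics/side4.png')[90:190,205:320]
cv2.imwrite('pics/s4.png',cv2.resize(a,None,fx=5.5,fy=5.5,interpolation=cv2.INTER_CUBIC))
cv2.imwrite('pics/d4.png',cv2.resize(b,None,fx=6,fy=6,interpolation=cv2.INTER_CUBIC))
E
```

```text
t 7.27 pos [0.5756 0.1067 0.095 ] end rel plate mm (x,y,z) [-26.1  -0.9   0.1] yawerr deg -0.04 pitch deg -0.15 roll 0.06 F along U,N,z [ 0.   0.7 -1.8] w 35.8
```

View pics/s4.png

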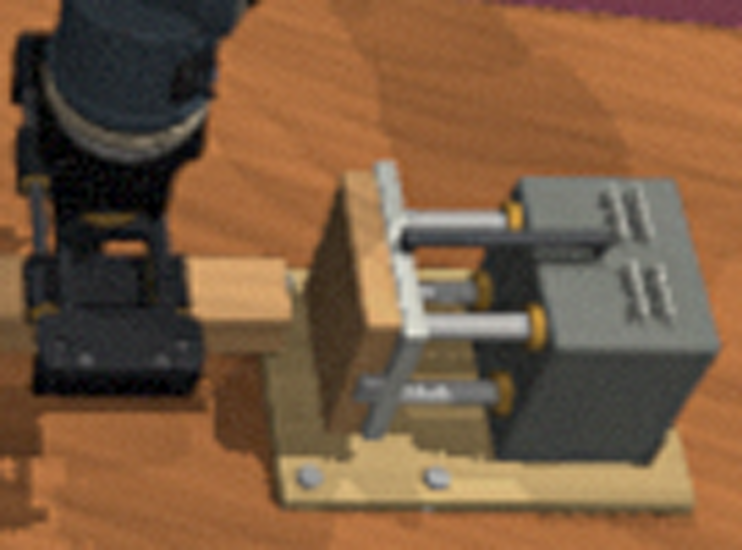

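View pics/d4.png

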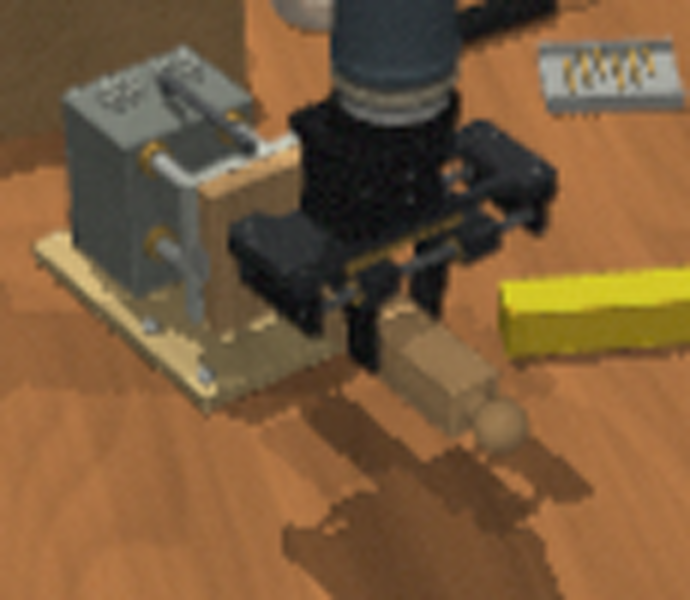

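View pics/wrist4.png

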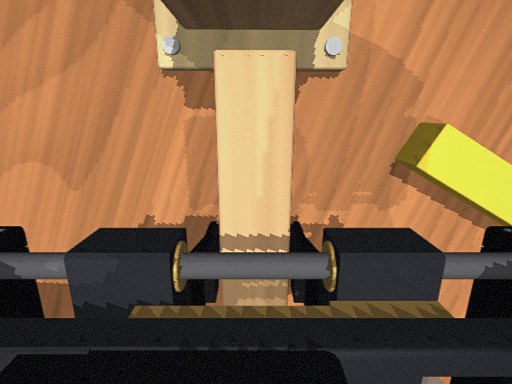

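The bar is level in front of the plate. I cross-check the end's position and height by triangulating its top corners in the scene and wrist views.

```bash
python3 - <<'E'
from h import *
import pickle
C=pickle.load(open('c4.pkl','rb'));S=C['scene'];W=C['wrist']
def rel(p):d=p-PC;return (np.array([d@U,d@N,d[2]])*1e3).round(1)
def tri(r1,r2):
    (o1,d1),(o2,d2)=r1,r2
    A=np.stack([d1,-d2],1);s=np.linalg.lstsq(A,o2-o1,rcond=None)[0];p,q=o1+s[0]*d1,o2+s[1]*d2
    return (p+q)/2,np.linalg.norm(p-q)
sc=lambda u,v:ray(S,(u+.5)/5.5-.5+310,(v+.5)/5.5-.5+180)
for a,b in[((285,259),(214.5,51)),((291,293),(295,51))]:
    p,g=tri(sc(*a),ray(W,*b));print('tri',rel(p),'gap',g*1e3,'want z +18, y +-18')
for b in[(214.5,51),(295,51)]:print('wrist z.108',rel(onz(W,*b,.108)))
for b in[(160,69),(346,69)]:print('base',rel(onz(W,*b,.014)))
for b in[(170,46),(333,46)]:print('bolt',rel(onz(W,*b,.018)))
for a in[(343,178),(365,326)]:
    o,d=sc(*a);print('plate now',rel(o+d*(.145-o[2])/d[2]))
E
```

```text
tri [-26.4  16.1  18.4] gap 1.2624001825845683 want z +18, y +-18
tri [-30.6 -15.8  38.1] gap 0.35739572143474846 want z +18, y +-18
wrist z.108 [-27.   16.2  18. ]
wrist z.108 [-27.  -18.5  18. ]
base [-21.3  68.6 -76. ]
base [-21.4 -69.1 -76. ]
bolt [ -6.7  58.9 -72. ]
bolt [ -6.7 -57.3 -72. ]
plate now [-0.3 40.4 55. ]
plate now [ -2.3 -44.2  55. ]
```

Consistent: the end is 27 mm before the plate, about 1 mm off centre, and at the right height (the second triangulated corner was a mis-picked pixel). I approach slowly.

move_arm(
  steps="-0.02 0.04 0 0 0 0 0;-0.04 0.09 0 0 0 0 0;-0.06 0.13 0 0 0 0 0;-0.07 0.155 0 0 0 0 0;-0.077 0.167 0 0 0 0 0;-0.077 0.167 0 0 0 0 0",
)

```text
t: 7.92
position: [0.5664, 0.1278, 0.0957]
tool_rot: [3.139, 0.002, 1.956]
wrist_force: [-0.5, 0.3, -2.3]
gripper_width: 0.406
```

```bash
python3 -c "
from h import *
rep()"
```

```text
t 7.92 pos [0.5664 0.1278 0.0957] end rel plate mm (x,y,z) [-3.1 -0.2  0.8] yawerr deg 0.02 pitch deg -0.12 roll 0.15 F along U,N,z [ 0.4  0.4 -2.3] w 35.3
```

move_arm(
  steps="-0.007 0.018 -0.003 0 0 0 0;-0.014 0.035 -0.005 0 0 0 0;-0.02 0.05 -0.005 0 0 0 0;-0.027 0.067 -0.005 0 0 0 0;-0.034 0.085 -0.005 0 0 0 0;-0.034 0.085 -0.005 0 0 0 0;-0.034 0.085 -0.005 0 0 0 0;-0.034 0.085 -0.005 0 0 0 0",
)

```text
t: 8.58
position: [0.5626, 0.1374, 0.0952]
tool_rot: [3.139, 0.003, 1.955]
wrist_force: [2.1, -4.8, -0.1]
gripper_width: 0.411
```

```bash
python3 - <<'E'
from h import *
rep()
a=r.snapshot('scene')[180:280,310:445]
cv2.imwrite('pics/s5.png',cv2.resize(a,None,fx=5.5,fy=5.5,interpolation=cv2.INTER_CUBIC))
E
```

```text
t 8.58 pos [0.5626 0.1374 0.0952] end rel plate mm (x,y,z) [ 7.2 -0.3  0.2] yawerr deg -0.02 pitch deg -0.16 roll 0.16 F along U,N,z [-5.3 -0.1 -0.1] w 35.8
```

View pics/s5.png

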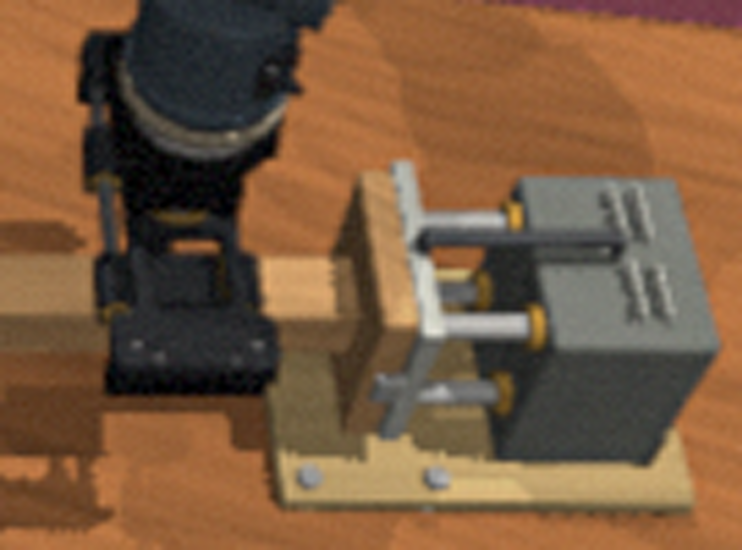

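In contact: about 5 N, pushed back about 8 mm, with the pointer tip just short of the first pair of marks (crop 622,250). I push another 10 mm.

move_arm(
  steps="-0.006 0.015 0 0 0 0 0;-0.012 0.03 0 0 0 0 0;-0.018 0.045 0 0 0 0 0;-0.024 0.06 0 0 0 0 0;-0.031 0.077 0 0 0 0 0;-0.031 0.077 0 0 0 0 0;-0.031 0.077 0 0 0 0 0;-0.031 0.077 0 0 0 0 0",
)

```text
t: 9.3
position: [0.5596, 0.1445, 0.0953]
tool_rot: [3.138, 0.005, 1.954]
wrist_force: [2.4, -7.1, -1.0]
gripper_width: 0.406
```

```bash
python3 - <<'E'
from h import *
import pickle
rep()
im=r.snapshot('scene');cv2.imwrite('pics/scene6.png',im);a=im[180:280,310:445]
cv2.imwrite('pics/s6.png',cv2.resize(a,None,fx=5.5,fy=5.5,interpolation=cv2.INTER_CUBIC))
C=cam('wrist');pickle.dump(C,open('w6.pkl','wb'));cv2.imwrite('pics/w6.png',r.snapshot('wrist'))
E
```

```text
t 9.3 pos [0.5596 0.1445 0.0953] end rel plate mm (x,y,z) [14.8 -0.4  0.1] yawerr deg -0.12 pitch deg -0.31 roll 0.19 F along U,N,z [-7.4  0.4 -1. ] w 35.4
```

View pics/s6.png

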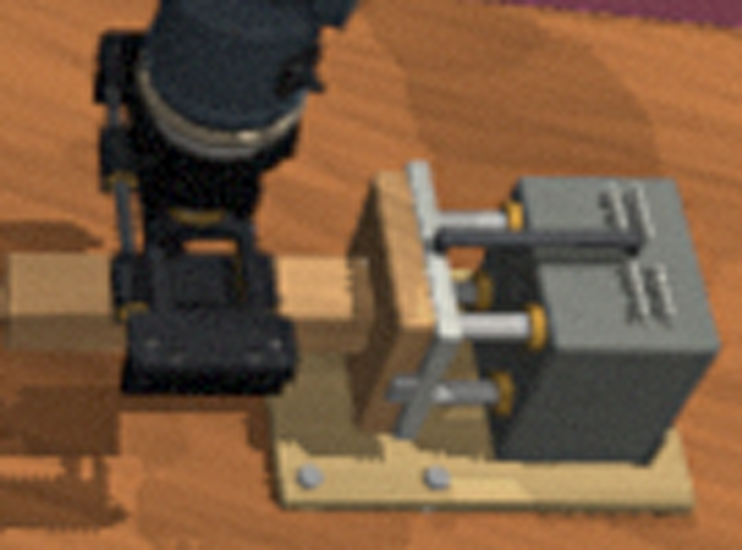

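View pics/w6.png

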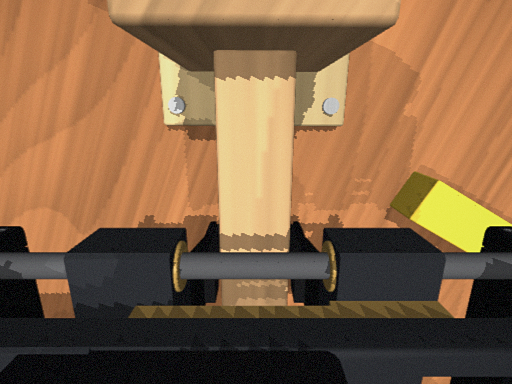

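Pointer tip at crop (640,242) is now beyond the first pair, with about 7.4 N and about 15 mm. The arm is centred on the plate (bar mid column 255, plate mid column 254). I go slightly deeper toward mid-window; the controller re-bases on the measured pose, so I command a bit more.

move_arm(
  steps="-0.009 0.022 0 0 0 0 0;-0.013 0.032 0 0 0 0 0;-0.017 0.041 0 0 0 0 0;-0.017 0.041 0 0 0 0 0;-0.017 0.041 0 0 0 0 0;-0.017 0.041 0 0 0 0 0;-0.017 0.041 0 0 0 0 0;-0.017 0.041 0 0 0 0 0",
)

```text
t: 10.07
position: [0.5586, 0.1466, 0.0956]
tool_rot: [3.138, 0.009, 1.952]
wrist_force: [3.6, -7.9, -0.5]
gripper_width: 0.407
```

```bash
python3 - <<'E'
from h import *
rep();print(np.abs(r.state()['qvel']).max())
S=cam('scene');im=r.snapshot('scene');cv2.imwrite('pics/scene7.png',im)
rep()
cv2.imwrite('pics/s7.png',cv2.resize(im[180:280,310:445],None,fx=5.5,fy=5.5,interpolation=cv2.INTER_CUBIC))
cv2.imwrite('pics/s7z.png',cv2.resize(im[205:250,385:445],None,fx=12,fy=12,interpolation=cv2.INTER_CUBIC))
E
```

```text
t 10.07 pos [0.5586 0.1466 0.0956] end rel plate mm (x,y,z) [17.2 -0.4  0. ] yawerr deg -0.23 pitch deg -0.5 roll 0.22 F along U,N,z [-8.7 -0.4 -0.5] w 35.4
0.0017468458332756548
t 10.12 pos [0.5586 0.1466 0.0955] end rel plate mm (x,y,z) [17.2 -0.4 -0. ] yawerr deg -0.23 pitch deg -0.5 roll 0.22 F along U,N,z [-8.6  0.6 -0.8] w 35.5
```

View pics/s7.png

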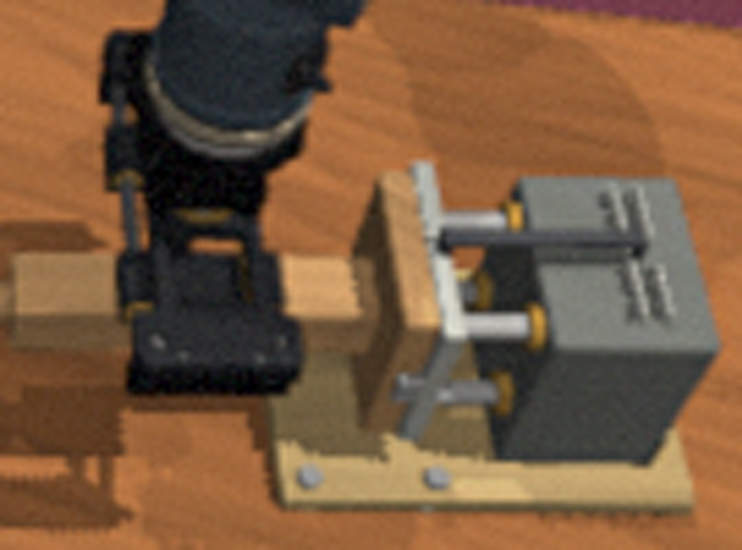

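View pics/s7z.png

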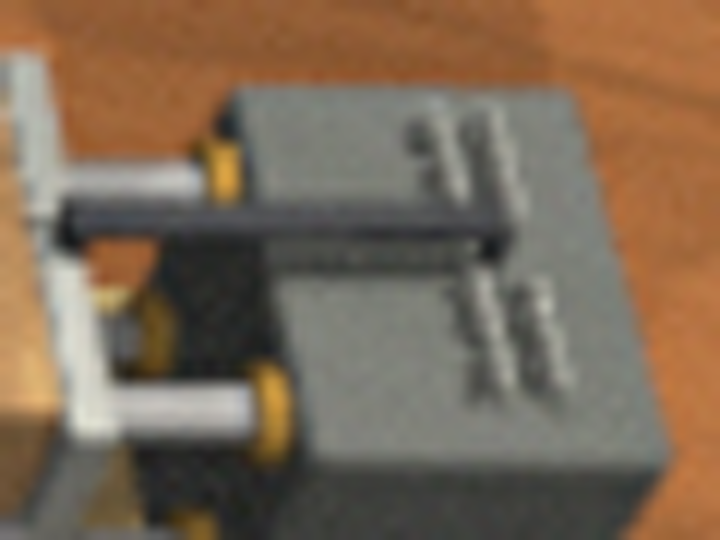

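The pointer tip (zoom 510,230) is between the rib pairs (about 473 and 525), with about 8.7 N, roughly 17–18 mm. I hold the push, adding back the compliance offset in each call.

move_arm(
  steps="-0.009 0.022 0 0.004 0.002 0.002 0;-0.009 0.022 0 0.004 0.002 0.002 0;-0.009 0.022 0 0.004 0.002 0.002 0;-0.009 0.022 0 0.004 0.002 0.002 0;-0.009 0.022 0 0.004 0.002 0.002 0;-0.009 0.022 0 0.004 0.002 0.002 0;-0.009 0.022 0 0.004 0.002 0.002 0;-0.009 0.022 0 0.004 0.002 0.002 0",
)

```text
t: 10.78
position: [0.5586, 0.1464, 0.0956]
tool_rot: [3.137, 0.008, 1.952]
wrist_force: [3.6, -8.4, -2.5]
gripper_width: 0.413
```

```bash
python3 -c "
from h import *
rep()"
```

```text
t 10.78 pos [0.5586 0.1464 0.0956] end rel plate mm (x,y,z) [17.  -0.4  0.2] yawerr deg -0.22 pitch deg -0.44 roll 0.24 F along U,N,z [-9.1 -0.2 -2.5] w 35.9
```

Stable. I repeat the hold.

move_arm(
  steps="-0.009 0.022 0 0.004 0.002 0.002 0;-0.009 0.022 0 0.004 0.002 0.002 0;-0.009 0.022 0 0.004 0.002 0.002 0;-0.009 0.022 0 0.004 0.002 0.002 0;-0.009 0.022 0 0.004 0.002 0.002 0;-0.009 0.022 0 0.004 0.002 0.002 0;-0.009 0.022 0 0.004 0.002 0.002 0;-0.009 0.022 0 0.004 0.002 0.002 0",
)

```text
t: 11.45
position: [0.5587, 0.1462, 0.0957]
tool_rot: [3.137, 0.007, 1.952]
wrist_force: [4.1, -7.0, -2.1]
gripper_width: 0.409
```

move_arm(
  steps="-0.009 0.022 0 0.004 0.002 0.002 0;-0.009 0.022 0 0.004 0.002 0.002 0;-0.009 0.022 0 0.004 0.002 0.002 0;-0.009 0.022 0 0.004 0.002 0.002 0;-0.009 0.022 0 0.004 0.002 0.002 0;-0.009 0.022 0 0.004 0.002 0.002 0;-0.009 0.022 0 0.004 0.002 0.002 0;-0.009 0.022 0 0.004 0.002 0.002 0",
)

```text
t: 12.12
position: [0.5588, 0.1461, 0.0956]
tool_rot: [3.136, 0.006, 1.952]
wrist_force: [4.1, -7.9, -2.5]
gripper_width: 0.406
```

move_arm(
  steps="-0.009 0.022 0 0.004 0.002 0.002 0;-0.009 0.022 0 0.004 0.002 0.002 0;-0.009 0.022 0 0.004 0.002 0.002 0;-0.009 0.022 0 0.004 0.002 0.002 0;-0.009 0.022 0 0.004 0.002 0.002 0;-0.009 0.022 0 0.004 0.002 0.002 0;-0.009 0.022 0 0.004 0.002 0.002 0;-0.009 0.022 0 0.004 0.002 0.002 0",
)

```text
t: 12.78
position: [0.5588, 0.146, 0.0956]
tool_rot: [3.136, 0.005, 1.952]
wrist_force: [3.3, -7.9, -3.2]
gripper_width: 0.41
```

```bash
python3 -c "
from h import *
rep()"
```

```text
t 12.78 pos [0.5588 0.146  0.0956] end rel plate mm (x,y,z) [16.6 -0.4  0.4] yawerr deg -0.21 pitch deg -0.27 roll 0.32 F along U,N,z [-8.6 -0.  -3.2] w 35.6
```

move_arm(
  steps="-0.009 0.024 0 0.002 0.001 0.002 0;-0.009 0.024 0 0.002 0.001 0.002 0;-0.009 0.024 0 0.002 0.001 0.002 0;-0.009 0.024 0 0.002 0.001 0.002 0;-0.009 0.024 0 0.002 0.001 0.002 0;-0.009 0.024 0 0.002 0.001 0.002 0;-0.009 0.024 0 0.002 0.001 0.002 0;-0.009 0.024 0 0.002 0.001 0.002 0",
)

```text
t: 13.45
position: [0.5588, 0.1461, 0.0956]
tool_rot: [3.136, 0.006, 1.952]
wrist_force: [4.3, -8.0, -2.4]
gripper_width: 0.416
```

move_arm(
  steps="-0.009 0.024 0 0.002 0.001 0.002 0;-0.009 0.024 0 0.002 0.001 0.002 0;-0.009 0.024 0 0.002 0.001 0.002 0;-0.009 0.024 0 0.002 0.001 0.002 0;-0.009 0.024 0 0.002 0.001 0.002 0;-0.009 0.024 0 0.002 0.001 0.002 0;-0.009 0.024 0 0.002 0.001 0.002 0;-0.009 0.024 0 0.002 0.001 0.002 0",
)

```text
t: 14.12
position: [0.5588, 0.1461, 0.0957]
tool_rot: [3.135, 0.007, 1.952]
wrist_force: [3.0, -8.2, -2.4]
gripper_width: 0.406
```

```bash
python3 - <<'E'
from h import *
rep()
im=r.snapshot('scene');W=cam('wrist');w=r.snapshot('wrist');cv2.imwrite('pics/scene8.png',im)
cv2.imwrite('pics/w8.png',w)
cv2.imwrite('pics/s8.png',cv2.resize(im[180:280,310:445],None,fx=5.5,fy=5.5,interpolation=cv2.INTER_CUBIC))
import pickle;pickle.dump(W,open('w8.pkl','wb'))
E
```

```text
t 14.12 pos [0.5588 0.1461 0.0957] end rel plate mm (x,y,z) [16.7 -0.5  0.3] yawerr deg -0.2 pitch deg -0.42 roll 0.38 F along U,N,z [-8.7  0.3 -2.4] w 35.3
```

View pics/scene8.png

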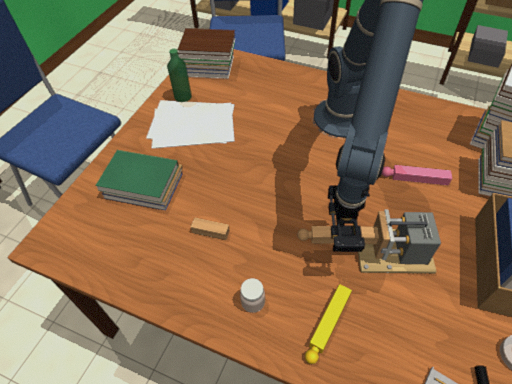

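View pics/s8.png

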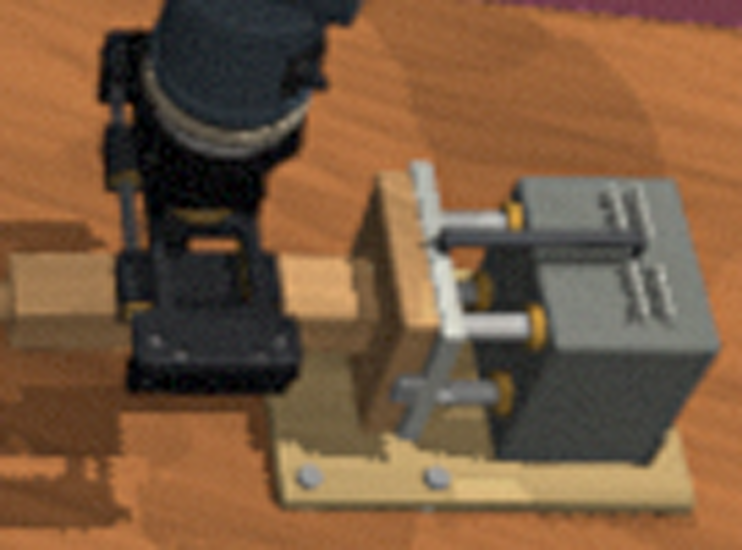

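View pics/w8.png

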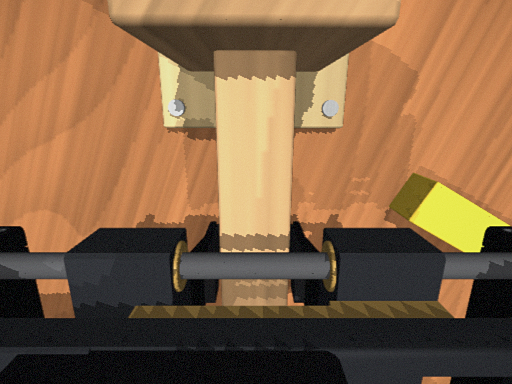

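The hold has lasted over 4 s. The bar end is still at wrist row 50 (no slip), the pointer is between the marks, and the offcut (210,229), books (140,180) and jar (252,294) are unmoved. I hand in.

```bash
python3 -c "
from h import *
rep(); print(r.job_done()); rep()"
```

```text
t 14.22 pos [0.5588 0.1461 0.0957] end rel plate mm (x,y,z) [16.7 -0.4  0.2] yawerr deg -0.2 pitch deg -0.42 roll 0.38 F along U,N,z [-9.6 -1.1 -2.6] w 35.8
the job is handed in; nothing more can be done
None
the job is handed in; nothing more can be done
```

The wooden bracket arm with the ball is held level with its square end flat on the middle of the wall plate. I handed the job in at 14.2 s, still gripping and pressing; the system gave no verdict.

**Push:** The last readings were 8.6–9.6 N and about 17 mm of travel, with the pointer tip between the two pairs of marks. I held this steady for about 4 s before handing in. The plate never went past about 18 mm, well short of the end stop.

**Position:** The end face is within about 0.5 mm of the plate's centre sideways and in height, and in line within about 0.5°. The underside is about 73 mm above the desk.

**Grip and surroundings:** I gripped with a 45 N squeeze, and the bar has not slipped in the wrist camera view. The offcut, books and jar are at the same pixels as at the start.

**Checks that disagreed:**
- One corner in the two-camera height check came out about 20 mm too high, because I picked the wrong pixel; the other corner and the wrist view agreed with the expected position.
- Pointer position against the marks read nearer 20 mm in the angled scene view, against 17 mm from the arm's pose and 17–18 mm from the spring force. All of these are within 12–24 mm.

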